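Shut and arm the interlocked sherd analyser with its key

TASK

The grey sherd is ready on the stage of the bench X-ray analyser. Shut the analyser's lid, then take the yellow-headed key from the wooden key dock, push it fully home into the key switch on the sloping console and only then turn it clockwise to its stop, so that the interlock bolt locks the lid; leave the key in the switch. Leave the blue key standing in the dock and do not push the sherd or the things lying around out of place.

Things in the scene. Friction and masses are not known exactly. Their poses are not given: they have to be found in the camera images.
- analyser: White fixed analyser 220 x 220 mm; origin at the centre of its underside, x to its back, y to the operator's left, z up. Its black console slopes at 35 deg from z 30 mm (x -110) to z 90 mm (x -24); behind it the deck, z 90 mm, with the sherd's stage under the lid. Key switch at y +52 mm, red stop button at y -80 mm, 23 mm proud. The key drives a bolt at the deck's left edge into the lid's side.
- lid (a joint): Hinge of the grey lid, rad: 0 = shut, 0.7 to 1.05 at the start. Hinge line along the analyser's y at its back (x +100, z 92 mm); the front edge lifts. It stays where left; 0.3 N m to move. The lid is a hollow hood, 120 mm forward of the hinge, 168 mm wide, 34 mm high, with a black lip 70 mm wide and 9 mm thick at mid front, standing out 20 mm, its top 2 mm under the lid's top.
- lid_hinge (a point): Point on the lid's hinge line at mid width. Turns with the lid: x runs along the lid away from its front (horizontal when shut), y along the hinge line, z to the lid's outside.
- lid_front (a point): Middle of the lid's front lip where it meets the hood, at the height of the lid's top (126 mm before the hinge, 34 mm above it when shut); axes as lid_hinge.
- lock (a joint): Turn of the key cylinder, rad: 0 = off, as at the start, grows clockwise as seen by the operator looking onto the console, stop at 1.047 (60 deg). Stays where it is left, about 0.06 N m to turn.
- lock_mouth (a point): Centre of the key slot's mouth on the face of the brass and steel key cylinder (31 mm wide, 8 mm proud of the console). z points out, square to the console (35 deg from vertical, towards the operator): the key goes in along -z. x is the long side of the slot (straight up the slope when off), y the short side. Slot 16 x 8 mm, 20 mm deep, sharp edged. Turns with the cylinder.
- key_yellow: Loose key, yellow head, 54 mm long, 50 g, head up in the dock. Origin at the blade's tip, z to the head, x along the width, y the thickness. Blade 14 (x) x 6 (y) mm to z 18, tip tapered to 10 x 3 mm over 4 mm; collar 18 x 10 mm, z 18 to 24, meets the cylinder's face when home; flat head 28 x 10 mm, z 23 to 54, to be gripped across y. Fits the slot either way round.
- key_yellow_tip (a point): The tip of the yellow key's blade (same as its origin and axes).
- key_blue: The other key, for another lock: same shape, blue head. It stays in the dock.
- dock: Fixed wooden block 140 x 56 mm, 32 mm high, on a thin mat; origin at the centre of its underside. Two slots in a row along its x axis, at x -30 and +30 mm, 16 (x) x 8 (y) mm, 20 mm deep, hold the keys upright with their collars on its top; heads from 5 to 36 mm above it.
- sample: Grey sherd 40 x 45 x 10 mm lying on the stage under the lid; it stays there.
- petri: Clear petri dish with small finds, 66 mm across, 13 mm high; bystander.
- vial_red: Glass vial with a red cap, 29 mm across, 72 mm high, standing; bystander.
- concretion: Brown lump 38 x 41 x 23 mm; bystander.
- marker: Red and white marker pen, 17 x 135 x 16 mm; bystander.
- brush: Wooden brush, 12 x 199 x 12 mm; bystander.

How it is judged (in metres and radians):
On the way, in this order (a step that is already met when the one before it is completed fails the run):
1. the lid is shut, before the key goes in (value of joint lid below 0.05 rad), for 0.2 s.
2. the yellow key is fully home in the key switch, lid shut, switch still off (z of key_yellow_tip in the frame of lock_mouth below -0.0145 m and x of key_yellow_tip in the frame of lock_mouth between -0.0045 and 0.0045 m and y of key_yellow_tip in the frame of lock_mouth between -0.0045 and 0.0045 m and value of joint lid below 0.05 rad and value of joint lock below 0.3 rad), for 0.2 s.
At the end, for the whole second after the job is handed in: The lid is shut (within 0.05 rad), the yellow key is in the slot, its tip at least 14.5 mm deep, and at rest, the key switch is turned clockwise to its stop (at least 0.93 of 1.047 rad), and the blue key still stands in the dock, within 10 mm of where it stood (z of key_yellow_tip in the frame of lock_mouth below -0.0145 m and x of key_yellow_tip in the frame of lock_mouth between -0.0045 and 0.0045 m and y of key_yellow_tip in the frame of lock_mouth between -0.0045 and 0.0045 m and value of joint lid below 0.05 rad and value of joint lock above 0.93 rad and linear speed of key_yellow below 0.02 m/s and distance of key_blue from where it was at the start of the episode below 0.01 m and angle between key_blue's own z axis and vertical below 0.25 rad); the robot touches nothing.
It fails at once if the blue key is pulled out of the dock or knocked over (moved more than 15 mm) (distance of key_blue from where it was at the start of the episode above 0.015 m).
It fails at once if the sherd on the stage is shifted more than 15 mm (distance of sample from where it was at the start of the episode above 0.015 m).
It fails at once if one of the things lying around (petri dish, vial, concretion, marker, brush) is pushed more than 30 mm out of place (distance of any of petri, vial_red, concretion, marker, brush from where it was at the start of the episode above 0.03 m).
It also fails if it takes over 72 s, if anything falls off the work surface, if the arm or the gripper's body presses on something with over 40 N, if the wrist force passes 120 N, or if a joint passes its speed limit or range.

ROBOT

A 6-joint arm with a two-finger parallel gripper is mounted at the origin on a cart in front of the work surface, level with it; the furniture and walls round the work are solid. World frame = base frame: x ahead of the robot, y to its left, z up, the work surface at z = 0. Lengths are in m, angles in degrees, forces in N, time in s.
With the tool pointing down it reaches from about 0.25 to 0.8 m from the base axis. Payload 8.5 kg.
Tool frame: the origin (TCP) lies at the very end of the fingers, on their centre line; the grasp point (between the pads) lies 19 mm behind it; z points along the fingers, y is the line along which they close (so a half turn about z gives the same grasp; the last joint's range is limited). The gripper opens to 85 mm and grips with 20 to 120 N. Pads are 22 mm wide; open, the fingers measure 114 mm over their backs; the gripper's body (76 mm by 85 mm) begins 54 mm behind the grasp point. The pads swing forward as they close: fully open they stand 13 mm farther back than shut.
Start: joints at [75.86, 13.648, -0.773, 75.585, 0, 90], TCP at [0.128, 0.509, 0.231] pointing down, gripper open.
Joint ranges: [-152.45, 152.45], [-59.26, 108.67], [-65.41, 83.53], [-104.44, 129.93], [-82.83, 76.93], [-180, 180]. Speed limits (degrees/s): [127.2, 127.2, 159.86, 180, 180, 180].

INTERFACE

Orientations are given as a 3x3 rotation matrix whose columns are the frame's x, y, z axes.
In Python, from plant import bot gives the robot as it stands. The module is installed in compiled form; this text tells all that it offers.
- The arm moves only by the tool apply_moves, never from a script. Its argument "targets" is a list of rows, each an object with "delta_pos": the shift along the tool's x, y, z in units of 20 cm (1.0 is 20 cm), a list of three; "delta_rot": the turn, a rotation vector about the tool's x, y, z in units of 45 degrees (1.0 is 45 degrees), a list of three; "jaw": the closure, from -1 (fully open) to 1 (shut). A call has exactly 8 rows; each row is the pose to reach, as a shift and turn from the pose commanded when the call began, along the tool's axes at that moment; what a row does not reach only later rows make up. A row lasts 1/12 s, in which the tool goes at most 41.7 mm and 7.16 degrees, less where a joint would pass 70% of its speed; a pose out of reach is approached as far as the arm can. A call with a number of a shift or a turn outside -1 to 1 is refused whole. A call with a gripper value outside its range is refused whole. The fingers move at their own pace and stop on an object; the grip force is fixed at half the most. Time passes only in rows, so rows that repeat a pose let the fingers close, or fill a call up. It gives the time, the measured TCP pose, the force, the opening and the grip force at its end, in the units of the state.
- bot.state(): the state, without advancing time (a new reading comes with each control period).
- bot.read_camera(name): name is "scene" or "top" or "wrist"; returns a dict with "color" (400x640x3 uint8, blue, green, red), "fovy" (degrees; the focal length in pixels is half the picture's height over the tangent of half this angle, whatever the lens; pixels are square), "cx", "cy" (the principal point, pixels), "rvec" (rotation vector, rad) and "tvec" (3), from world to camera coordinates, as OpenCV has them; the wrist camera has in their place "T_tool_cam" (4x4, takes a point from camera to tool coordinates, whose origin is the TCP and whose axes are the flange's). Camera axes: x right, y down, z forward; pixel columns grow to the right and rows downward; lengths in m; the calibration is good to about 2 mm. A picture is of the moment at which its call begins: read the wrist's pose just before it. There is no depth.
- bot.sign_off(): hands the job in; it is judged then, once.
The state is a dict: "clock": time; "joint_positions": joint angles; "joint_vel": joint speeds; "tau": joint torques, N m; "tcp_pos": TCP position; "eef_rot": TCP orientation; "force": force on the tool from outside, world axes, zero at the start; "moment": the same for the moment, N m; "grip_width": finger opening in m; "grasp_force": force on a finger pad.
Only numpy, scipy, OpenCV 4.12 (cv2) and the standard library are available. Lean on these libraries where they do the work, as an engineer would, in place of code of your own. Each camera call takes 0.05 s, during which the arm holds its last target. There are 200 camera calls.

## Working session

There is one attempt and no reset: what is moved stays moved. The work goes in short steps, Python scripts to look and compute and a tool call to move; the robot and the scene stay as the last step left them, time stands still between calls to the robot, and variables do not carry over. Pictures are saved under pics/ and viewed, at most 10 in all, crops included, and the job is handed in when it is done.

Besides the shell and the picture viewer there is one more tool, called after "Emit:" by a JSON object that holds its "fn" and its "kwargs". apply_moves: Moves the arm, as the interface text tells. Shifts and turns lie within -1 to 1; 1 stands for 20 cm of shift or 45 degrees of turn. Its arguments: {"type":"object","properties":{"targets":{"type":"array","items":{"type":"object","properties":{"delta_pos":{"type":"array","items":{"type":"number"}},"delta_rot":{"type":"array","items":{"type":"number"}},"jaw":{"type":"number"}}}}},"required":["targets"]}

```bash
mkdir -p pics
cat > h.py <<'E'
import numpy as np, cv2
from plant import bot
def cam(n):
    s=bot.state(); c=bot.read_camera(n); f=200/np.tan(np.radians(c['fovy'])/2)
    K=np.array([[f,0,c['cx']],[0,f,c['cy']],[0,0,1]])
    if 'rvec' in c and c.get('rvec') is not None:
        R=cv2.Rodrigues(np.array(c['rvec'],float))[0]; t=np.array(c['tvec'],float).ravel()
    else:
        T=np.eye(4);T[:3,:3]=s['eef_rot'];T[:3,3]=s['tcp_pos'];M=np.linalg.inv(T@np.array(c['T_tool_cam']));R=M[:3,:3];t=M[:3,3]
    return dict(img=c['color'],K=K,R=R,t=t,C=-R.T@t)
def ray(c,px):
    d=c['R'].T@np.linalg.inv(c['K'])@np.array([px[0],px[1],1.]);return c['C'],d/np.linalg.norm(d)
def onz(c,px,z):
    C,d=ray(c,px);return C+d*(z-C[2])/d[2]
def proj(c,P):
    p=c['K']@(c['R']@np.array(P)+c['t']);return p[:2]/p[2]
def tri(obs):
    A=np.zeros((3,3));b=np.zeros(3)
    for c,px in obs:
        C,d=ray(c,px);M=np.eye(3)-np.outer(d,d);A+=M;b+=M@C
    P=np.linalg.solve(A,b);return P,[np.linalg.norm(proj(c,P)-px) for c,px in obs]
def hsvmask(c,lo,hi): return cv2.inRange(cv2.cvtColor(c['img'],cv2.COLOR_BGR2HSV),np.array(lo),np.array(hi))
def blobs(m,amin=30):
    n,l,s,ce=cv2.connectedComponentsWithStats(m);return [(ce[i].round(1).tolist(),s[i].tolist()) for i in range(1,n) if s[i,4]>=amin]
E
python3 - <<'E'
from h import *
import pickle
np.set_printoptions(precision=4,suppress=True)
for n in ['scene','top','wrist']:
    c=cam(n);cv2.imwrite(f'pics/{n}0.png',c['img']);pickle.dump(c,open(f'{n}0.pkl','wb'));print(n,c['C'],c['R'][2],c['K'][0,0])
    print('Y',blobs(hsvmask(c,(22,120,90),(36,255,255))));print('B',blobs(hsvmask(c,(100,130,60),(125,255,255))))
s=bot.state();print(s)
E
```

```text
scene [-0.0072 -0.6911  0.7888] [ 0.5394  0.5321 -0.6526] 410.4579977985069
Y [([241.1, 165.4], [236, 160, 10, 12, 86]), ([436.1, 206.6], [423, 188, 27, 37, 144]), ([377.8, 274.0], [366, 259, 22, 27, 202])]
B [([222.0, 173.3], [220, 168, 7, 12, 30]), ([172.0, 186.9], [161, 182, 19, 10, 61]), ([13.4, 371.8], [0, 326, 39, 74, 1415]), ([221.0, 391.6], [212, 383, 20, 17, 149]), ([238.5, 393.8], [234, 388, 9, 12, 55])]
top [ 0.4528 -0.1487  1.3677] [ 0.0719  0.0077 -0.9974] 424.3510144013342
Y [([394.8, 158.0], [378, 145, 34, 27, 323]), ([206.2, 211.0], [204, 207, 5, 9, 39]), ([382.8, 218.0], [372, 211, 21, 19, 117])]
B [([172.7, 266.9], [162, 254, 22, 26, 170])]
wrist [0.0548 0.5285 0.3745] [ 0.2868 -0.0733 -0.9552] 321.715050163546
Y []
B [([329.2, 97.4], [0, 0, 595, 313, 81493]), ([171.0, 253.8], [126, 220, 73, 62, 1570]), ([517.9, 257.7], [511, 251, 14, 16, 92]), ([230.3, 339.5], [211, 315, 36, 51, 574])]
{'clock': 0.15, 'joint_positions': array([75.8603, 13.6731, -0.8079, 75.5838,  0.0006, 89.9983]), 'joint_vel': array([-0.032 , -0.0207,  0.1031,  0.012 ,  0.0068,  0.0587]), 'tau': array([  0.0004, -53.908 ,  34.6597,   0.0145,  -0.    ,   0.    ]), 'tcp_pos': array([0.1282, 0.5088, 0.2308]), 'eef_rot': array([[-0.9697,  0.2443, -0.0003],
       [ 0.2443,  0.9697, -0.0011],
       [ 0.    , -0.0011, -1.    ]]), 'force': array([-0.7209,  0.6086, -1.4727]), 'moment': array([-0.0093, -0.0243,  0.0058]), 'grasp_force': 0.0, 'grip_width': 0.08528069957030332}
```

View pics/top0.png

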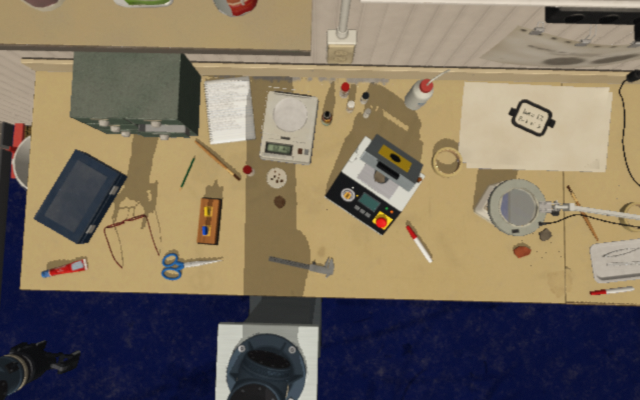

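View pics/scene0.png

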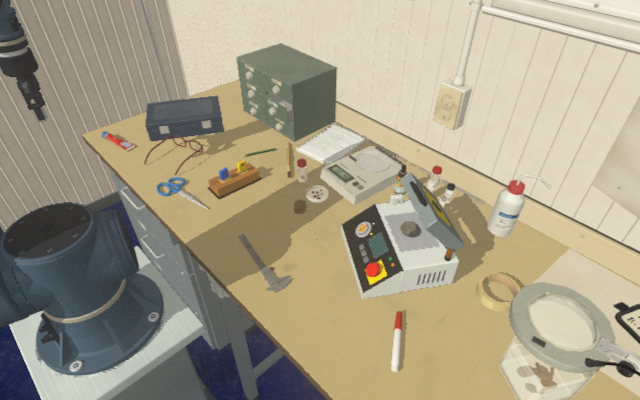

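The top picture shows the dock at about (207,220) with yellow (206,211) and blue (205,230), and the analyser round (375,185) with its lid open and console facing the robot. The scene picture has the dock at (235,180) and the analyser round (400,245). Next, an enlarged crop of both.

Run:
```python
from h import *
import pickle
t=pickle.load(open('top0.pkl','rb'));s=pickle.load(open('scene0.pkl','rb'))
a=cv2.resize(t['img'][125:245,320:435],None,fx=3.4,fy=3.4,interpolation=cv2.INTER_CUBIC)
b=cv2.resize(s['img'][170:305,335:470],None,fx=3,fy=3,interpolation=cv2.INTER_CUBIC)
H=np.zeros((410,800,3),np.uint8);H[:a.shape[0],:a.shape[1]]=a[:410];H[:b.shape[0],394:394+b.shape[1]]=b
cv2.imwrite('pics/m1.png',H)
w=pickle.load(open('wrist0.pkl','rb'))
np.set_printoptions(precision=4,suppress=True)
print(bot.read_camera('wrist')['T_tool_cam'])
ys,bs=(241.1,165.4),(222.0,173.3)
print('yellow top z.06',onz(t,(206.2,211),.06),onz(s,ys,.05))
print('Y tri',tri([(t,(206.2,211)),(s,ys)]))
for n,c in(('t',t),('s',s)):
  print(n,blobs(hsvmask(c,(0,170,120),(6,255,255))|hsvmask(c,(175,170,120),(180,255,255))))
  # wood dock
  print(blobs(hsvmask(c,(5,140,60),(17,255,220)),100))
```

```text
[[-0.0014 -0.9552 -0.296   0.076 ]
 [ 1.     -0.0016  0.0002  0.0011]
 [-0.0006 -0.296   0.9552 -0.1438]
 [ 0.      0.      0.      1.    ]]
yellow top z.06 [0.5041 0.1934 0.06  ] [0.5054 0.2011 0.05  ]
Y tri (array([0.5035, 0.1957, 0.0538]), [np.float64(0.3515761737456541), np.float64(0.3681351900822005)])
t [([240.5, 7.8], [231, 0, 20, 15, 126]), ([425.2, 86.3], [421, 80, 11, 12, 70]), ([345.0, 86.6], [342, 83, 7, 8, 47]), ([17.9, 134.4], [14, 125, 9, 22, 149]), ([380.8, 222.3], [376, 218, 10, 10, 74]), ([411.0, 232.0], [407, 226, 10, 13, 55]), ([63.8, 270.0], [50, 264, 34, 12, 145]), ([598.1, 292.6], [591, 291, 15, 4, 43])]
[([211.4, 155.2], [195, 141, 32, 28, 102]), ([208.5, 220.7], [197, 198, 23, 46, 682]), ([521.5, 251.2], [514, 246, 17, 12, 146])]
s [([114.4, 139.5], [107, 134, 15, 12, 56]), ([436.6, 170.0], [433, 167, 8, 7, 43]), ([372.1, 269.0], [366, 263, 13, 14, 146]), ([398.0, 320.6], [395, 312, 6, 17, 78])]
[([233.5, 180.0], [209, 163, 50, 33, 572])]
```

View pics/m1.png

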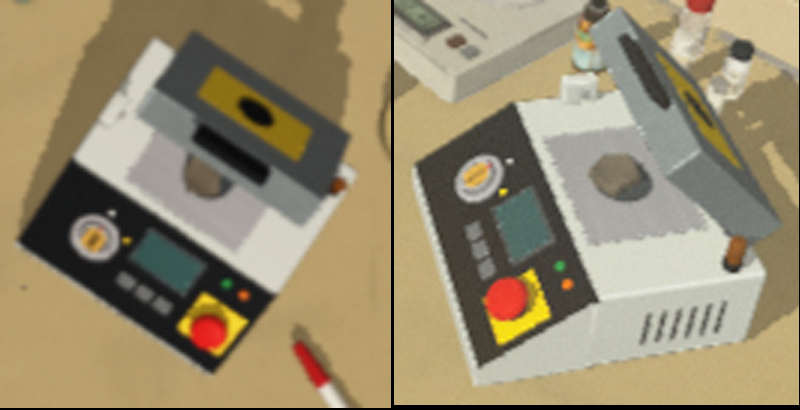

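The enlarged view shows the key switch at top (94,238) / scene (479,178), the stop button at (208,332) / (506,298), the console corners, and the lid's black lip at (230,152) / (645,70).

Run:
```python
from h import *
import pickle
np.set_printoptions(precision=4,suppress=True)
t=pickle.load(open('top0.pkl','rb'));s=pickle.load(open('scene0.pkl','rb'))
P={}
for k,(a,b) in dict(switch=((94,238),(479,178)),stop=((208,332),(506,298)),fl=((18,241),(415,165)),fr=((213,372),(480,362)),bl=((75,160),(516,103)),br=((273,293),(597,303)),lip=((230,152),(645,70))).items():
    P[k],r=tri([(t,np.array(a)/3.4+[320,125]),(s,(np.array(b)-[394,0])/3+[335,170])]);print(k,P[k],np.round(r,2))
loc=dict(fl=(-.110,.11,.03),fr=(-.11,-.11,.03),bl=(-.024,.11,.09),br=(-.024,-.11,.09))
A=np.array([loc[k] for k in loc]);B=np.array([P[k] for k in loc])
a=A[:,:2]-A[:,:2].mean(0);b=B[:,:2]-B[:,:2].mean(0)
yaw=np.arctan2((a[:,0]*b[:,1]-a[:,1]*b[:,0]).sum(),(a*b).sum());R=cv2.Rodrigues(np.array([0,0,yaw]))[0]
o=B.mean(0)-R@A.mean(0);print('yaw',np.degrees(yaw),'o',o)
for k in P: print(k,R.T@(P[k]-o))
lp=R.T@(P['lip']-o)-[.1,0,.092];print('lid ang',np.degrees(np.arctan2(lp[2],-lp[0])-np.arctan2(.027,.146)))
# dock from top: wood contour
for n,c in(('t',t),('s',s)):
  m=hsvmask(c,(5,140,60),(17,255,220))
  l=cv2.connectedComponents(m)[1]; i=l[220,200] if n=='t' else l[186,233]
  print(n,i)
for z in(.032,):
  m=hsvmask(t,(5,140,60),(17,255,220));m[:190]=0;m[250:]=0;m[:,:190]=0;m[:,225:]=0
  pts=cv2.findNonZero(m);bx=cv2.boxPoints(cv2.minAreaRect(pts));print(np.array([onz(t,p,.032) for p in bx]))
```

```text
switch [ 0.5635 -0.2415  0.0626] [0.2  0.24]
stop [ 0.4803 -0.3445  0.0693] [0.41 0.56]
fl [ 0.5611 -0.1726  0.0298] [0.52 0.62]
fr [ 0.4442 -0.3546  0.0347] [0.47 0.67]
bl [ 0.6302 -0.2211  0.0918] [0.26 0.31]
br [ 0.5162 -0.3998  0.0825] [0.41 0.57]
lip [ 0.6236 -0.3397  0.2059] [0.43 0.54]
yaw -32.75257357024672 o [ 0.5943 -0.3233 -0.0003]
switch [-0.0701  0.0521  0.0628]
stop [-0.0844 -0.0795  0.0696]
fl [-0.1094  0.1088  0.0301]
fr [-0.1092 -0.1075  0.035 ]
bl [-0.0251  0.1054  0.0921]
br [-0.0243 -0.1066  0.0828]
lip [0.0335 0.0021 0.2062]
lid ang 49.31316714111358
t 27
s 11
[[0.4065 0.2275 0.032 ]
 [0.5483 0.2191 0.032 ]
 [0.5436 0.1591 0.032 ]
 [0.4019 0.168  0.032 ]]
```

```bash
cat >> h.py <<'E'
YAW=np.radians(-32.75);AO=np.array([.5943,-.3233,0.])
RA=cv2.Rodrigues(np.array([0,0,YAW]))[0]
def an(p): return AO+RA@np.array(p,float)
def down(az):  # tool down, tool y at azimuth az
    a=np.radians(az);y=np.array([np.cos(a),np.sin(a),0]);z=np.array([0,0,-1.]);return np.c_[np.cross(y,z),y,z]
def go(p,R):
    s=bot.state();T=s['eef_rot'];d=T.T@(np.array(p)-s['tcp_pos'])/.2
    r=cv2.Rodrigues(T.T@R)[0].ravel()/np.radians(45)
    print('pos',np.round(d,4),'rot',np.round(r,4));return d,r
E
python3 - <<'E'
from h import *
go([.45,.22,.25],down(86.6))
go([.45,.22,.25],down(86.6))
E
```

```text
pos [-1.913  -1.0075 -0.0945] rot [-1.100e-03 -1.000e-04 -2.387e-01]
pos [-1.913  -1.0075 -0.0945] rot [-1.100e-03 -1.000e-04 -2.387e-01]
```

Emit:
{"fn": "apply_moves", "kwargs": {"targets": [{"delta_pos": [-0.96,-0.5,-0.1],"delta_rot": [0,0,-0.24],"jaw": -1},{"delta_pos": [-0.96,-0.5,-0.1],"delta_rot": [0,0,-0.24],"jaw": -1},{"delta_pos": [-0.96,-0.5,-0.1],"delta_rot": [0,0,-0.24],"jaw": -1},{"delta_pos": [-0.96,-0.5,-0.1],"delta_rot": [0,0,-0.24],"jaw": -1},{"delta_pos": [-0.96,-0.5,-0.1],"delta_rot": [0,0,-0.24],"jaw": -1},{"delta_pos": [-0.96,-0.5,-0.1],"delta_rot": [0,0,-0.24],"jaw": -1},{"delta_pos": [-0.96,-0.5,-0.1],"delta_rot": [0,0,-0.24],"jaw": -1},{"delta_pos": [-0.96,-0.5,-0.1],"delta_rot": [0,0,-0.24],"jaw": -1}]}}

```text
clock: 0.87
tcp_pos: [0.2905, 0.3647, 0.2513]
eef_rot: [[-0.998, 0.061, -0.0], [0.061, 0.998, 0.0], [0.0, 0.0, -1.0]]
force: [0.0, 0.5, -0.5]
grip_width: 0.0856
grasp_force: 0.0
```

```bash
python3 -c "
from h import *
go([.45,.22,.25],down(86.6))"
```

```text
pos [-0.84   -0.6741  0.0063] rot [ 0.0002 -0.0002 -0.0016]
```

Emit:
{"fn": "apply_moves", "kwargs": {"targets": [{"delta_pos": [-0.84,-0.67,0],"jaw": -1,"delta_rot": [0,0,0]},{"delta_pos": [-0.84,-0.67,0],"jaw": -1,"delta_rot": [0,0,0]},{"delta_pos": [-0.84,-0.67,0],"jaw": -1,"delta_rot": [0,0,0]},{"delta_pos": [-0.84,-0.67,0],"jaw": -1,"delta_rot": [0,0,0]},{"delta_pos": [-0.84,-0.67,0],"jaw": -1,"delta_rot": [0,0,0]},{"delta_pos": [-0.84,-0.67,0],"jaw": -1,"delta_rot": [0,0,0]},{"delta_pos": [-0.84,-0.67,0],"jaw": -1,"delta_rot": [0,0,0]},{"delta_pos": [-0.84,-0.67,0],"jaw": -1,"delta_rot": [0,0,0]}]}}

```text
clock: 1.53
tcp_pos: [0.4493, 0.2224, 0.2508]
eef_rot: [[-0.998, 0.058, -0.001], [0.058, 0.998, -0.0], [0.001, -0.0, -1.0]]
force: [-0.1, 0.7, 0.6]
grip_width: 0.0856
grasp_force: 0.0
```

Run:
```python
from h import *
import pickle
np.set_printoptions(precision=4,suppress=True)
c=cam('wrist');pickle.dump(c,open('w1.pkl','wb'));cv2.imwrite('pics/w1.png',c['img'])
print(proj(c,[.504,.195,.06]),c['C'])
print(bot.state()['joint_positions'])
p=an([.1-.06,0,.26]);print(p);go(p,down(57.25))
```

```text
[299.7941 226.2869] [0.3739 0.2279 0.3947]
[26.3785 10.9966 -1.3602 77.6941  0.0254 29.6512]
[ 0.6279 -0.3449  0.26  ]
pos [-1.0557 -2.7829 -0.0458] rot [-0.0004 -0.0012  0.6551]
```

View pics/w1.png

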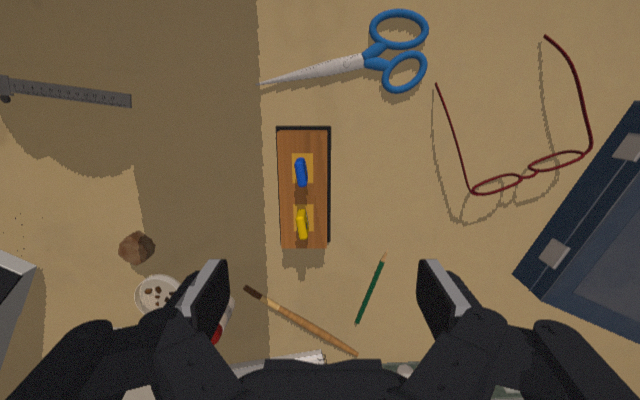

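The wrist picture shows the dock upright at (303,187), the blue key at (301,171), the yellow at (302,222), slightly turned; fingers straddle the bottom. Now to the lid.

Emit:
{"fn": "apply_moves", "kwargs": {"targets": [{"delta_pos": [-0.35,-0.95,-0.05],"delta_rot": [0,0,0.22],"jaw": 1},{"delta_pos": [-0.35,-0.95,-0.05],"delta_rot": [0,0,0.22],"jaw": 1},{"delta_pos": [-0.35,-0.95,-0.05],"delta_rot": [0,0,0.22],"jaw": 1},{"delta_pos": [-0.35,-0.95,-0.05],"delta_rot": [0,0,0.22],"jaw": 1},{"delta_pos": [-0.35,-0.95,-0.05],"delta_rot": [0,0,0.22],"jaw": 1},{"delta_pos": [-0.35,-0.95,-0.05],"delta_rot": [0,0,0.22],"jaw": 1},{"delta_pos": [-0.35,-0.95,-0.05],"delta_rot": [0,0,0.22],"jaw": 1},{"delta_pos": [-0.35,-0.95,-0.05],"delta_rot": [0,0,0.22],"jaw": 1}]}}

```text
clock: 2.25
tcp_pos: [0.5081, 0.0294, 0.2613]
eef_rot: [[-0.974, 0.228, -0.0], [0.228, 0.974, 0.0], [0.0, 0.0, -1.0]]
force: [0.5, 0.2, 0.2]
grip_width: 0.0002
grasp_force: 0.0
```

Run:
```python
from h import *
go(an([.05,0,.26]),down(57.25))
```

```text
pos [-1.0566 -1.703   0.0056] rot [ 3.000e-04 -6.000e-04  4.353e-01]
```

Emit:
{"fn": "apply_moves", "kwargs": {"targets": [{"delta_pos": [-0.53,-0.9,-0.05],"delta_rot": [0,0,0.43],"jaw": 1},{"delta_pos": [-0.53,-0.9,-0.05],"delta_rot": [0,0,0.43],"jaw": 1},{"delta_pos": [-0.53,-0.9,-0.05],"delta_rot": [0,0,0.43],"jaw": 1},{"delta_pos": [-0.53,-0.9,-0.05],"delta_rot": [0,0,0.43],"jaw": 1},{"delta_pos": [-0.53,-0.9,-0.05],"delta_rot": [0,0,0.43],"jaw": 1},{"delta_pos": [-0.53,-0.9,-0.05],"delta_rot": [0,0,0.43],"jaw": 1},{"delta_pos": [-0.53,-0.9,-0.05],"delta_rot": [0,0,0.43],"jaw": 1},{"delta_pos": [-0.53,-0.9,-0.05],"delta_rot": [0,0,0.43],"jaw": 1}]}}

```text
clock: 2.92
tcp_pos: [0.5707, -0.1696, 0.2711]
eef_rot: [[-0.844, 0.537, -0.001], [0.537, 0.844, 0.001], [0.001, 0.0, -1.0]]
force: [-0.8, 0.2, -0.4]
grip_width: 0.0001
grasp_force: 0.0
```

Run:
```python
from h import *
go(an([.05,0,.26]),down(57.25))
```

```text
pos [-0.7622 -0.586   0.0544] rot [ 0.0001 -0.0013  0.0058]
```

Then I'll compute the arc rows from there (in the tool frame at that pose).

Emit:
{"fn": "apply_moves", "kwargs": {"targets": [{"delta_pos": [-0.76,-0.585,0.03],"delta_rot": [0,0,0],"jaw": 1},{"delta_pos": [-0.76,-0.585,0.03],"delta_rot": [0,0,0],"jaw": 1},{"delta_pos": [-0.76,-0.585,0.03],"delta_rot": [0,0,0],"jaw": 1},{"delta_pos": [-0.76,-0.585,0.03],"delta_rot": [0,0,0],"jaw": 1},{"delta_pos": [-0.76,-0.585,0.03],"delta_rot": [0,0,0],"jaw": 1},{"delta_pos": [-0.76,-0.585,0.03],"delta_rot": [0,0,0],"jaw": 1},{"delta_pos": [-0.76,-0.585,0.03],"delta_rot": [0,0,0],"jaw": 1},{"delta_pos": [-0.76,-0.585,0.03],"delta_rot": [0,0,0],"jaw": 1}]}}

```text
clock: 3.58
tcp_pos: [0.6362, -0.3496, 0.2655]
eef_rot: [[-0.844, 0.537, -0.0], [0.537, 0.844, 0.001], [0.001, 0.0, -1.0]]
force: [0.5, 0.3, -0.1]
grip_width: 0.0003
grasp_force: 0.0
```

Run:
```python
from h import *
s=bot.state();print(s['tcp_pos'],s['force'])
for th in [.9,.8,.7,.6,.5,.4,.3,.2,.1,.03,0]:
    a,h=.112,.034; x=.1-a*np.cos(th)+h*np.sin(th); z=.092+a*np.sin(th)+h*np.cos(th)
    print(th,round(x,3),round(z,3),end=' ');go(an([x,0,z]),s['eef_rot'])
```

```text
[ 0.63617912 -0.34955791  0.26553069] [ 0.50862843  0.29907526 -0.12262593]
0.9 0.057 0.201 pos [-0.0381 -0.0032  0.3233] rot [0. 0. 0.]
0.8 0.046 0.196 pos [ 0.0152 -0.0029  0.3475] rot [0. 0. 0.]
0.7 0.036 0.19 pos [ 0.0657 -0.0026  0.3769] rot [0. 0. 0.]
0.6 0.027 0.183 pos [ 0.1131 -0.0024  0.4112] rot [0. 0. 0.]
0.5 0.018 0.176 pos [ 0.1568 -0.0022  0.4501] rot [0. 0. 0.]
0.4 0.01 0.167 pos [ 0.1965 -0.002   0.4931] rot [0. 0. 0.]
0.3 0.003 0.158 pos [ 0.2316 -0.0018  0.5399] rot [0. 0. 0.]
0.2 -0.003 0.148 pos [ 0.2619 -0.0017  0.5899] rot [0. 0. 0.]
0.1 -0.008 0.137 pos [ 0.287  -0.0016  0.6428] rot [0. 0. 0.]
0.03 -0.011 0.129 pos [ 0.3014 -0.0015  0.6811] rot [0. 0. 0.]
0 -0.012 0.126 pos [ 0.3067 -0.0015  0.6978] rot [0. 0. 0.]
```

Emit:
{"fn": "apply_moves", "kwargs": {"targets": [{"delta_pos": [0,0,0.15],"delta_rot": [0,0,0],"jaw": 1},{"delta_pos": [-0.01,0,0.25],"delta_rot": [0,0,0],"jaw": 1},{"delta_pos": [-0.02,0,0.32],"delta_rot": [0,0,0],"jaw": 1},{"delta_pos": [0.015,0,0.347],"delta_rot": [0,0,0],"jaw": 1},{"delta_pos": [0.065,0,0.377],"delta_rot": [0,0,0],"jaw": 1},{"delta_pos": [0.113,0,0.411],"delta_rot": [0,0,0],"jaw": 1},{"delta_pos": [0.157,0,0.45],"delta_rot": [0,0,0],"jaw": 1},{"delta_pos": [0.157,0,0.45],"delta_rot": [0,0,0],"jaw": 1}]}}

```text
clock: 4.25
tcp_pos: [0.6081, -0.3318, 0.1758]
eef_rot: [[-0.844, 0.536, -0.001], [0.536, 0.844, 0.001], [0.001, 0.0, -1.0]]
force: [-0.2, -0.2, -0.1]
grip_width: 0.0002
grasp_force: 0.0
```

Run:
```python
from h import *
s=bot.state();print(s['tcp_pos'],s['force'],RA.T@(s['tcp_pos']-AO))
for th in [.5,.4,.3,.2,.1,.03,0]:
    a,h=.112,.034; x=.1-a*np.cos(th)+h*np.sin(th); z=.092+a*np.sin(th)+h*np.cos(th)
    print(th,end=' ');go(an([x,0,z]),s['eef_rot'])
```

```text
[ 0.60813632 -0.33175907  0.17577594] [-0.19771565 -0.22929376 -0.10744167] [0.01621303 0.00037069 0.17577594]
0.5 pos [-0.009  -0.0019  0.0012] rot [0. 0. 0.]
0.4 pos [ 0.0306 -0.0017  0.0443] rot [0. 0. 0.]
0.3 pos [ 0.0657 -0.0015  0.091 ] rot [0. 0. 0.]
0.2 pos [ 0.096  -0.0013  0.1411] rot [0. 0. 0.]
0.1 pos [ 0.1211 -0.0012  0.1939] rot [0. 0. 0.]
0.03 pos [ 0.1355 -0.0011  0.2323] rot [0. 0. 0.]
0 pos [ 0.1409 -0.0011  0.249 ] rot [0. 0. 0.]
```

Emit:
{"fn": "apply_moves", "kwargs": {"targets": [{"delta_pos": [0.03,0,0.044],"delta_rot": [0,0,0],"jaw": 1},{"delta_pos": [0.065,0,0.091],"delta_rot": [0,0,0],"jaw": 1},{"delta_pos": [0.096,0,0.141],"delta_rot": [0,0,0],"jaw": 1},{"delta_pos": [0.121,0,0.194],"delta_rot": [0,0,0],"jaw": 1},{"delta_pos": [0.135,0,0.23],"delta_rot": [0,0,0],"jaw": 1},{"delta_pos": [0.14,0,0.245],"delta_rot": [0,0,0],"jaw": 1},{"delta_pos": [0.14,0,0.252],"delta_rot": [0,0,0],"jaw": 1},{"delta_pos": [0.14,0,0.252],"delta_rot": [0,0,0],"jaw": 1}]}}

```text
clock: 4.92
tcp_pos: [0.5858, -0.3191, 0.1261]
eef_rot: [[-0.843, 0.538, 0.0], [0.538, 0.843, 0.0], [-0.0, 0.001, -1.0]]
force: [-1.7, 2.3, 3.3]
grip_width: 0.0002
grasp_force: 1.9
```

Run:
```python
from h import *
s=bot.state();print(s['tcp_pos'],s['force'],RA.T@(s['tcp_pos']-AO))
c=cam('scene');t=cam('top')
import pickle;pickle.dump((c,t),open('st2.pkl','wb'))
a=cv2.resize(t['img'][125:245,320:435],None,fx=3.4,fy=3.4,interpolation=cv2.INTER_CUBIC)
b=cv2.resize(c['img'][170:305,335:470],None,fx=3,fy=3,interpolation=cv2.INTER_CUBIC)
H=np.zeros((410,800,3),np.uint8);H[:a.shape[0],:a.shape[1]]=a[:410];H[:b.shape[0],394:394+b.shape[1]]=b
cv2.imwrite('pics/m2.png',H)
```

```text
[ 0.58576732 -0.31908018  0.12609944] [-1.72174083  2.27324437  3.27792445] [-0.00945913 -0.00106693  0.12609944]
```

View pics/m2.png

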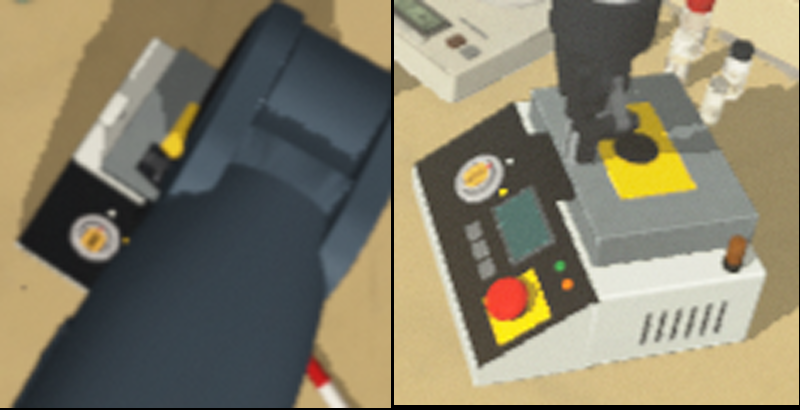

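The picture shows the lid down nearly flush, with fingers on its front top (scene 590,150). Press a little more to make sure.

Emit:
{"fn": "apply_moves", "kwargs": {"targets": [{"delta_pos": [0,0,0.01],"delta_rot": [0,0,0],"jaw": 1},{"delta_pos": [0,0,0.02],"delta_rot": [0,0,0],"jaw": 1},{"delta_pos": [0,0,0.02],"delta_rot": [0,0,0],"jaw": 1},{"delta_pos": [0,0,0.02],"delta_rot": [0,0,0],"jaw": 1},{"delta_pos": [0,0,0.02],"delta_rot": [0,0,0],"jaw": 1},{"delta_pos": [0,0,0.02],"delta_rot": [0,0,0],"jaw": 1},{"delta_pos": [0,0,0.02],"delta_rot": [0,0,0],"jaw": 1},{"delta_pos": [0,0,0.02],"delta_rot": [0,0,0],"jaw": 1}]}}

```text
clock: 5.68
tcp_pos: [0.586, -0.3193, 0.1258]
eef_rot: [[-0.843, 0.538, 0.003], [0.538, 0.843, -0.001], [-0.003, 0.001, -1.0]]
force: [-11.4, 9.6, 31.7]
grip_width: -0.0
grasp_force: 16.1
```

Emit:
{"fn": "apply_moves", "kwargs": {"targets": [{"delta_pos": [0,0,-0.1],"delta_rot": [0,0,0],"jaw": 1},{"delta_pos": [0,0,-0.25],"delta_rot": [0,0,0],"jaw": 1},{"delta_pos": [0.1,0.1,-0.4],"delta_rot": [0,0,0],"jaw": 1},{"delta_pos": [0.2,0.2,-0.5],"delta_rot": [0,0,0],"jaw": 1},{"delta_pos": [0.3,0.25,-0.5],"delta_rot": [0,0,0],"jaw": 1},{"delta_pos": [0.5,0.25,-0.5],"delta_rot": [0,-0.15,0],"jaw": 1},{"delta_pos": [0.5,0.25,-0.5],"delta_rot": [0,-0.3,0],"jaw": 1},{"delta_pos": [0.5,0.25,-0.5],"delta_rot": [0,-0.3,0],"jaw": 1}]}}

```text
clock: 6.35
tcp_pos: [0.5217, -0.2205, 0.2181]
eef_rot: [[-0.82, 0.538, 0.194], [0.523, 0.843, -0.126], [-0.231, -0.002, -0.973]]
force: [-1.0, -0.1, -0.8]
grip_width: -0.0
grasp_force: 0.0
```

```bash
cat >> h.py <<'E'
def ins(yaw=YAW,turn=0):
    c,s=np.cos(np.radians(35)),np.sin(np.radians(35));Ry=cv2.Rodrigues(np.array([0,0,yaw]))[0]
    z=Ry@[s,0,-c];y=Ry@[0,1,0];R=np.c_[np.cross(y,z),y,z]
    return R@cv2.Rodrigues(np.array([0,0,np.radians(turn)]))[0]
E
python3 - <<'E'
from h import *
R=ins();p=an([-.0716,.052,.0666])-R[:,2]*.10+R[:,0]*.0
print(R,p);go(p,R)
E
```

```text
[[-0.68893883  0.54097447  0.48240016]
 [ 0.44314034  0.84103901 -0.31029021]
 [-0.57357644  0.         -0.81915204]] [ 0.51397226 -0.20980318  0.1485152 ]
pos [0.14   0.0249 0.324 ] rot [ 2.000e-04 -4.803e-01  5.500e-03]
```

Emit:
{"fn": "apply_moves", "kwargs": {"targets": [{"delta_pos": [0.14,0.025,0.32],"delta_rot": [0,-0.48,0],"jaw": 1},{"delta_pos": [0.14,0.025,0.32],"delta_rot": [0,-0.48,0],"jaw": 1},{"delta_pos": [0.14,0.025,0.32],"delta_rot": [0,-0.48,0],"jaw": 1},{"delta_pos": [0.14,0.025,0.32],"delta_rot": [0,-0.48,0],"jaw": 1},{"delta_pos": [0.14,0.025,0.32],"delta_rot": [0,-0.48,0],"jaw": 1},{"delta_pos": [0.14,0.025,0.32],"delta_rot": [0,-0.48,0],"jaw": 1},{"delta_pos": [0.14,0.025,0.32],"delta_rot": [0,-0.48,0],"jaw": 1},{"delta_pos": [0.14,0.025,0.32],"delta_rot": [0,-0.48,0],"jaw": 1}]}}

```text
clock: 7.02
tcp_pos: [0.5226, -0.2138, 0.1539]
eef_rot: [[-0.688, 0.539, 0.486], [0.44, 0.843, -0.31], [-0.576, 0.001, -0.817]]
force: [0.4, -0.4, 0.4]
grip_width: -0.0
grasp_force: 0.0
```

Run:
```python
from h import *
import pickle
c=cam('wrist');pickle.dump(c,open('w3.pkl','wb'));cv2.imwrite('pics/w3.png',c['img']);print(c['C'],proj(c,an([-.0716,.052,.0666])),bot.state()['joint_positions'])
```

```text
[ 0.40118782 -0.13513939  0.22797008] [319.65163921 188.53570376] [-17.64066044   0.39062168 -41.93137735  13.39183757  -8.529465
  12.32911704]
```

View pics/w3.png

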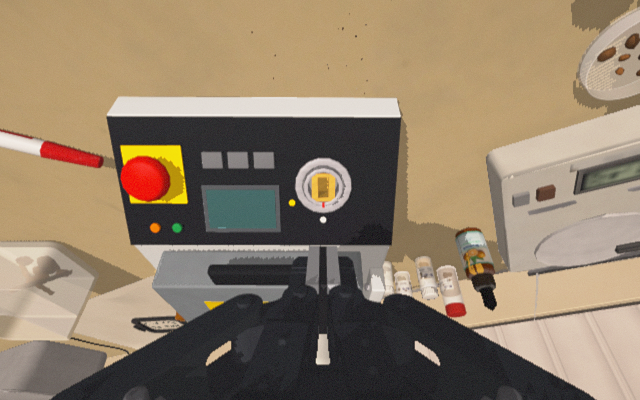

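The wrist picture shows the console square-on: cylinder centred at about (323,186), its slot along the image's vertical, stop button at (146,179), and closed lid below. A second view from a shifted place will triangulate it.

Emit:
{"fn": "apply_moves", "kwargs": {"targets": [{"delta_pos": [0.1,0.15,-0.05],"delta_rot": [0,0,0],"jaw": -1},{"delta_pos": [0.2,0.3,-0.1],"delta_rot": [0,0,0],"jaw": -1},{"delta_pos": [0.2,0.3,-0.1],"delta_rot": [0,0,0],"jaw": -1},{"delta_pos": [0.2,0.3,-0.1],"delta_rot": [0,0,0],"jaw": -1},{"delta_pos": [0.2,0.3,-0.1],"delta_rot": [0,0,0],"jaw": -1},{"delta_pos": [0.2,0.3,-0.1],"delta_rot": [0,0,0],"jaw": -1},{"delta_pos": [0.2,0.3,-0.1],"delta_rot": [0,0,0],"jaw": -1},{"delta_pos": [0.2,0.3,-0.1],"delta_rot": [0,0,0],"jaw": -1}]}}

```text
clock: 7.73
tcp_pos: [0.5159, -0.14, 0.1457]
eef_rot: [[-0.688, 0.54, 0.484], [0.442, 0.842, -0.311], [-0.575, -0.0, -0.818]]
force: [-0.1, 0.3, -0.2]
grip_width: 0.0853
grasp_force: 0.0
```

Run:
```python
from h import *
import pickle
d=cam('wrist');pickle.dump(d,open('w4.pkl','wb'));c=pickle.load(open('w3.pkl','rb'))
H=[]
for k in(c,d):
    p=(proj(k,an([-.0716,.052,.0666]))).astype(int);print(p)
    u,v=p; x0,y0=u-30,v-30
    print('crop0',x0,y0)
    H.append(cv2.resize(k['img'][y0:y0+60,x0:x0+60],(390,390),interpolation=cv2.INTER_CUBIC))
    m=hsvmask(k,(10,90,60),(28,255,255));m2=np.zeros_like(m);m2[v-25:v+25,u-25:u+25]=m[v-25:v+25,u-25:u+25];print('brass',blobs(m2,10))
    g=hsvmask(k,(0,0,110),(180,60,255));m3=np.zeros_like(g);m3[v-30:v+30,u-32:u+38]=g[v-30:v+30,u-32:u+38];print('steel',blobs(m3,30))
cv2.imwrite('pics/m4.png',np.hstack(H))
```

```text
[319 188]
crop0 289 158
brass [([322.8, 187.1], [311, 173, 24, 29, 626]), ([294.4, 202.5], [294, 200, 2, 6, 10])]
steel [([322.8, 184.0], [295, 158, 57, 55, 1727])]
[253 229]
crop0 223 199
brass [([256.3, 228.4], [245, 216, 25, 25, 508]), ([230.7, 240.5], [228, 237, 7, 8, 42])]
steel [([256.5, 225.2], [232, 203, 50, 47, 1209])]
```

View pics/m4.png

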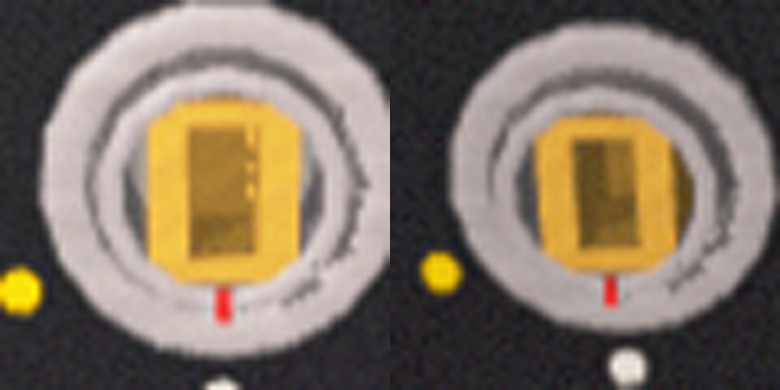

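The crop shows the slot mouth at (322.8,187.0) in view 1 and (255.8,228.1) in view 2, 10 x 20 px, upright, as it should be when off.

Run:
```python
from h import *
import pickle
np.set_printoptions(precision=4,suppress=True)
c=pickle.load(open('w3.pkl','rb'));d=pickle.load(open('w4.pkl','rb'))
M,r=tri([(c,(322.8,187.0)),(d,(255.8,228.1))]);print('mouth',M,r,'local',RA.T@(M-AO))
n=-ins()[:,2]
for k,nm in((c,'w3'),(d,'w4')):
    g=cv2.cvtColor(k['img'],cv2.COLOR_BGR2GRAY).astype(float)
    # lower console edge: black->white, cast onto plane z along console surface
    pts=[]
    u0=proj(k,an([-.11,.08,.03]));u1=proj(k,an([-.11,-.08,.03]))
    lo,hi=sorted([int(u0[0]),int(u1[0])]);lo=max(lo,5)
    for u in range(lo,hi,4):
        v=int(np.interp(u,*zip(*sorted([tuple(u0),tuple(u1)]))));
        if v<14: continue
        col=g[v-12:v+13,u];j=np.argmin(np.diff(col));pts.append((u,v-12+j+.5))
    if len(pts)<10: print(nm,'few');continue
    P=np.array([onz(k,p,.03) for p in pts]);vx,vy,x0,y0=cv2.fitLine(P[:,:2].astype(np.float32),cv2.DIST_HUBER,0,.01,.01).ravel()
    az=np.degrees(np.arctan2(vy,vx))%180;print(nm,len(pts),'edge az',az,'yaw',az-90,'dist local x',(RA.T@([x0,y0,0]-AO))[0])
```

```text
mouth [ 0.5617 -0.2376  0.0668] [np.float64(0.10967636105885895), np.float64(0.09750564686436318)] local [-0.0738  0.0544  0.0668]
w3 53 edge az 57.289913 yaw -32.710087 dist local x -0.11196088413493586
w4 47 edge az 56.61631 yaw -33.38369 dist local x -0.11218048468389398
```

Run:
```python
from h import *
go([.504,.196,.19],down(86.6))
```

```text
pos [ 0.6548  1.3818 -0.7316] rot [-0.1994  0.7629 -0.6301]
```

Emit:
{"fn": "apply_moves", "kwargs": {"targets": [{"delta_pos": [0.1,0.15,-0.2],"delta_rot": [-0.02,0.08,-0.06],"jaw": -1},{"delta_pos": [0.45,0.95,-0.55],"delta_rot": [-0.2,0.76,-0.63],"jaw": -1},{"delta_pos": [0.45,0.95,-0.55],"delta_rot": [-0.2,0.76,-0.63],"jaw": -1},{"delta_pos": [0.45,0.95,-0.55],"delta_rot": [-0.2,0.76,-0.63],"jaw": -1},{"delta_pos": [0.45,0.95,-0.55],"delta_rot": [-0.2,0.76,-0.63],"jaw": -1},{"delta_pos": [0.45,0.95,-0.55],"delta_rot": [-0.2,0.76,-0.63],"jaw": -1},{"delta_pos": [0.45,0.95,-0.55],"delta_rot": [-0.2,0.76,-0.63],"jaw": -1},{"delta_pos": [0.45,0.95,-0.55],"delta_rot": [-0.2,0.76,-0.63],"jaw": -1}]}}

```text
clock: 8.45
tcp_pos: [0.505, 0.0957, 0.1832]
eef_rot: [[-0.999, 0.054, -0.001], [0.054, 0.999, 0.001], [0.001, 0.001, -1.0]]
force: [-0.5, -0.0, -0.7]
grip_width: 0.0855
grasp_force: 0.0
```

Run:
```python
from h import *
go([.504,.196,.17],down(86.6))
```

```text
pos [0.0322 0.5004 0.0664] rot [ 0.0011 -0.0008  0.0066]
```

Emit:
{"fn": "apply_moves", "kwargs": {"targets": [{"delta_pos": [0.03,0.15,0.03],"delta_rot": [0,0,0],"jaw": -1},{"delta_pos": [0.03,0.3,0.06],"delta_rot": [0,0,0],"jaw": -1},{"delta_pos": [0.03,0.5,0.07],"delta_rot": [0,0,0],"jaw": -1},{"delta_pos": [0.03,0.5,0.07],"delta_rot": [0,0,0],"jaw": -1},{"delta_pos": [0.03,0.5,0.07],"delta_rot": [0,0,0],"jaw": -1},{"delta_pos": [0.03,0.5,0.07],"delta_rot": [0,0,0],"jaw": -1},{"delta_pos": [0.03,0.5,0.07],"delta_rot": [0,0,0],"jaw": -1},{"delta_pos": [0.03,0.5,0.07],"delta_rot": [0,0,0],"jaw": -1}]}}

```text
clock: 9.12
tcp_pos: [0.5026, 0.1938, 0.17]
eef_rot: [[-0.998, 0.06, 0.003], [0.06, 0.998, -0.0], [-0.003, -0.0, -1.0]]
force: [-0.2, -0.1, 0.4]
grip_width: 0.0853
grasp_force: 0.0
```

Run:
```python
from h import *
import pickle
np.set_printoptions(precision=4,suppress=True)
c=cam('wrist');pickle.dump(c,open('w5.pkl','wb'));w1=pickle.load(open('w1.pkl','rb'))
for k,a in((w1,10),(c,30)):
    m=hsvmask(k,(22,150,60),(36,255,255));print('Y',blobs(m,a));m=hsvmask(k,(100,150,60),(125,255,255));print('B',[b for b in blobs(m,a) if b[1][4]<1500])
p=proj(c,[.504,.196,.06]).astype(int);print(p)
v0=max(p[1]-65,0)
cv2.imwrite('pics/w5.png',cv2.resize(c['img'][v0:v0+130,p[0]-65:p[0]+65],(585,585),interpolation=cv2.INTER_CUBIC));print(v0,p[0]-65)
```

```text
Y [([301.8, 223.7], [296, 209, 13, 31, 293])]
B [([300.7, 171.9], [295, 158, 12, 29, 255])]
Y [([324.9, 197.3], [318, 178, 16, 40, 472])]
B [([455.6, 10.5], [433, 0, 53, 22, 528]), ([325.4, 124.2], [318, 106, 16, 37, 424])]
[323 199]
134 258
```

View pics/w5.png

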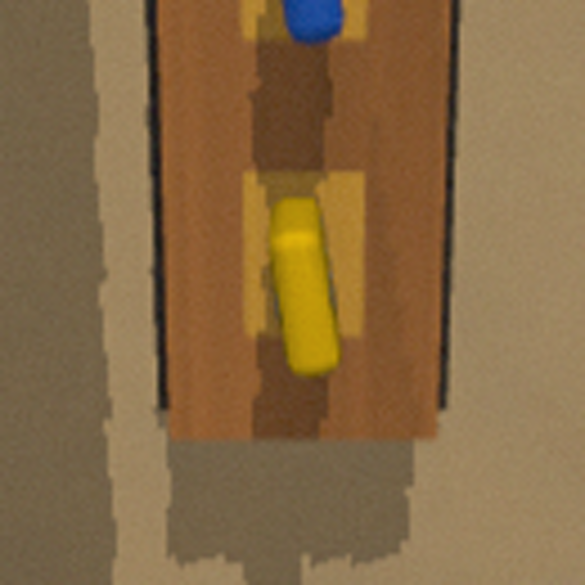

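The crop shows the yellow head's top face with corners near (275,247), (323,237), (338,368), (292,375), so the key is turned some 8 degrees in its slot.

Run:
```python
from h import *
import pickle
np.set_printoptions(precision=4,suppress=True)
c=pickle.load(open('w5.pkl','rb'));w1=pickle.load(open('w1.pkl','rb'))
E=[]
for k in(c,w1):
    m=hsvmask(k,(22,150,60),(36,255,255));p=cv2.findNonZero(m)[:,0,:].astype(float)
    p=p[(abs(p[:,0]-np.median(p[:,0]))<25)]
    b=p[p[:,1]>p[:,1].max()-3];E.append((k,np.array([b[:,0].mean(),p[:,1].max()+.5])));print(E[-1][1])
print('far end',tri(E))
q=np.array([(275,247),(323,237),(338,368),(292,375)])
q=(q+.5)/4.5-.5+[258,134]
for z in(.066,.068):
    P=np.array([onz(c,x,z) for x in q]);ax=(P[2]+P[3]-P[0]-P[1])/2
    print(z,P.mean(0),'len',np.linalg.norm(ax),'wid',np.linalg.norm(P[1]-P[0]),np.linalg.norm(P[2]-P[3]),'yaw',np.degrees(np.arctan2(ax[1],ax[0])))
# blade slot plate / dock corner check
bx=[(168,438),(437,438)]
print([onz(c,(np.array(x)+.5)/4.5-.5+[258,134],.032) for x in bx])
```

```text
[326.8182 217.5   ]
[302.9444 239.5   ]
far end (array([0.5186, 0.1975, 0.0634]), [np.float64(0.06171309938552755), np.float64(0.04568078880587612)])
0.066 [0.5043 0.1975 0.066 ] len 0.024494043730577675 wid 0.00867256902124881 0.008460737805819265 yaw 3.39638368619102
0.068 [0.5037 0.1975 0.068 ] len 0.024296139420646977 wid 0.00860249734152311 0.008392377656903743 yaw 3.396383686191021
[array([0.5418, 0.1665, 0.032 ]), array([0.5452, 0.2228, 0.032 ])]
```

```bash
python3 -c "
from h import *
go([.504,.1975,.040],down(93.4))"
```

```text
pos [-0.004   0.0186  0.65  ] rot [-0.0004  0.0035 -0.1515]
```

Emit:
{"fn": "apply_moves", "kwargs": {"targets": [{"delta_pos": [-0.004,0.0186,0.1],"delta_rot": [0,0.003,-0.15],"jaw": -1},{"delta_pos": [-0.004,0.0186,0.25],"delta_rot": [0,0.003,-0.15],"jaw": -1},{"delta_pos": [-0.004,0.0186,0.4],"delta_rot": [0,0.003,-0.15],"jaw": -1},{"delta_pos": [-0.004,0.0186,0.52],"delta_rot": [0,0.003,-0.15],"jaw": -1},{"delta_pos": [-0.004,0.0186,0.6],"delta_rot": [0,0.003,-0.15],"jaw": -1},{"delta_pos": [-0.004,0.0186,0.65],"delta_rot": [0,0.003,-0.15],"jaw": -1},{"delta_pos": [-0.004,0.0186,0.65],"delta_rot": [0,0.003,-0.15],"jaw": -1},{"delta_pos": [-0.004,0.0186,0.65],"delta_rot": [0,0.003,-0.15],"jaw": -1}]}}

```text
clock: 9.83
tcp_pos: [0.504, 0.1983, 0.04]
eef_rot: [[-0.998, -0.059, -0.0], [-0.059, 0.998, -0.0], [0.0, -0.0, -1.0]]
force: [0.1, 0.5, -0.4]
grip_width: 0.0853
grasp_force: 0.0
```

```bash
python3 -c "
from h import *
go([.504,.1975,.040],down(93.4))"
```

```text
pos [ 0.0005 -0.0042  0.0002] rot [-0.0004 -0.0004  0.0001]
```

Close.

Emit:
{"fn": "apply_moves", "kwargs": {"targets": [{"delta_pos": [0,-0.004,0],"delta_rot": [0,0,0],"jaw": 0},{"delta_pos": [0,-0.004,0],"delta_rot": [0,0,0],"jaw": 0.5},{"delta_pos": [0,-0.004,0],"delta_rot": [0,0,0],"jaw": 0.7},{"delta_pos": [0,-0.004,0],"delta_rot": [0,0,0],"jaw": 1},{"delta_pos": [0,-0.004,0],"delta_rot": [0,0,0],"jaw": 1},{"delta_pos": [0,-0.004,0],"delta_rot": [0,0,0],"jaw": 1},{"delta_pos": [0,-0.004,0],"delta_rot": [0,0,0],"jaw": 1},{"delta_pos": [0,-0.004,0],"delta_rot": [0,0,0],"jaw": 1}]}}

```text
clock: 10.5
tcp_pos: [0.504, 0.1972, 0.04]
eef_rot: [[-0.998, -0.06, 0.0], [-0.06, 0.998, -0.002], [-0.0, -0.002, -1.0]]
force: [-0.1, -6.0, 4.4]
grip_width: 0.0095
grasp_force: 58.9
```

```bash
python3 -c "
from h import *
s=bot.state();print(s['force'],s['moment'],s['tcp_pos'])
import pickle
c=cam('wrist');pickle.dump(c,open('w6.pkl','wb'));print(blobs(hsvmask(c,(22,150,60),(36,255,255)),10))"
```

```text
[-0.08651323 -5.95149445  4.41742421] [-1.24680048 -0.0088336  -0.072121  ] [0.50403088 0.19720892 0.03995479]
[([322.2, 277.6], [311, 236, 24, 84, 1792])]
```

Emit:
{"fn": "apply_moves", "kwargs": {"targets": [{"delta_pos": [0,0,-0.05],"delta_rot": [0,0,0],"jaw": 1},{"delta_pos": [0,0,-0.12],"delta_rot": [0,0,0],"jaw": 1},{"delta_pos": [0,0,-0.25],"delta_rot": [0,0,0],"jaw": 1},{"delta_pos": [0,0,-0.4],"delta_rot": [0,0,0],"jaw": 1},{"delta_pos": [0,0,-0.6],"delta_rot": [0,0,0],"jaw": 1},{"delta_pos": [0,0,-0.7],"delta_rot": [0,0,0],"jaw": 1},{"delta_pos": [0,0,-0.7],"delta_rot": [0,0,0],"jaw": 1},{"delta_pos": [0,0,-0.7],"delta_rot": [0,0,0],"jaw": 1}]}}

```text
clock: 11.22
tcp_pos: [0.5045, 0.1986, 0.1813]
eef_rot: [[-0.998, -0.061, 0.002], [-0.061, 0.998, 0.002], [-0.003, 0.001, -1.0]]
force: [0.8, -0.1, -1.1]
grip_width: 0.0094
grasp_force: 58.6
```

Run:
```python
from h import *
import pickle
np.set_printoptions(precision=4,suppress=True)
s=bot.state();c=cam('wrist');pickle.dump((c,s),open('w7.pkl','wb'))
def tl(p): return s['tcp_pos']+s['eef_rot']@np.array(p)
for q in([0,0,.026],[0,0,0],[0,0,-.028],[.014,0,0]): print(q,proj(c,tl(q)))
print(blobs(hsvmask(c,(22,150,60),(36,255,255)),10))
sc=cam('scene');print('scene',proj(sc,tl([0,0,.026])),proj(sc,tl([0,0,-.028])),blobs(hsvmask(sc,(22,130,70),(36,255,255)),10))
a=c['img'][190:350,240:400];a=cv2.resize(a,(560,560),interpolation=cv2.INTER_CUBIC)
u,v=proj(sc,tl([0,0,0])).astype(int);b=cv2.resize(sc['img'][v-12:v+28,u-8:u+9],(238,560),interpolation=cv2.INTER_CUBIC);print(u,v)
cv2.imwrite('pics/m7.png',np.hstack([a,b]))
```

```text
[0, 0, 0.026] [320.5429 240.0681]
[0, 0, 0] [320.2807 261.5256]
[0, 0, -0.028] [319.8888 293.5967]
[0.014, 0, 0] [320.1798 235.4643]
[([322.2, 277.4], [310, 236, 25, 84, 1788])]
scene [236.7134 135.8838] [234.0898 119.1229] [([231.0, 126.2], [230, 121, 4, 11, 26]), ([415.5, 220.0], [397, 204, 39, 32, 660]), ([377.8, 274.0], [366, 259, 22, 27, 201])]
235 127
```

View pics/m7.png

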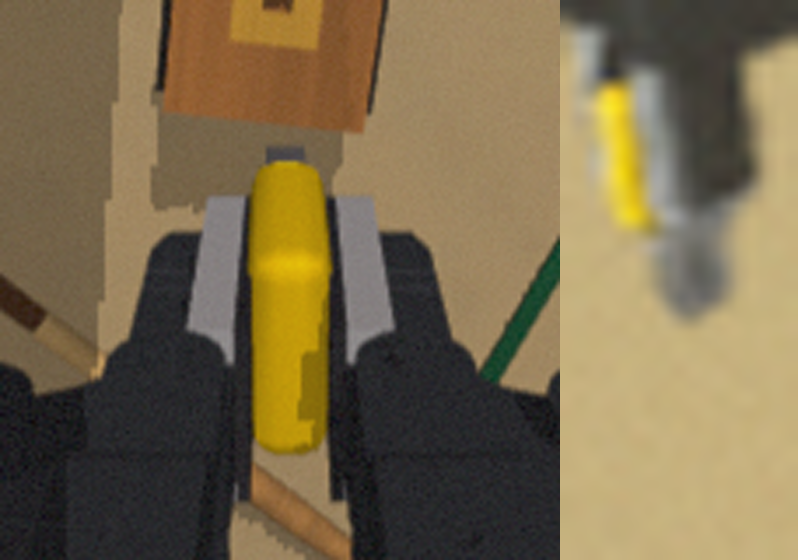

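The left crop shows the key squarely between the pads (centre 322.6 against a predicted 320, so the camera reads about 1 mm high in tool y). The right crop is the scene view of the grip. I allow for this offset and go to the standoff.

```bash
cat >> h.py <<'E'
M=np.array([.5617,-.2376,.0668]);RI=ins(np.radians(-32.9))
def key(h,dx=0,dy=0,turn=0): # TCP for tip h above mouth
    p=M-RI@np.array([.0004-dx,.001-dy,.026+h]); 
    return p,RI@cv2.Rodrigues(np.array([0,0,np.radians(turn)]))[0]
E
python3 -c "
from h import *
p,R=key(.06);print(p);go(p,R)"
```

```text
[ 0.52001553 -0.21182412  0.13747651]
pos [ 0.0399 -2.05    0.2082] rot [ 0.2459 -0.7529  0.7827]
```

Emit:
{"fn": "apply_moves", "kwargs": {"targets": [{"delta_pos": [0,-0.98,-0.05],"delta_rot": [0.1,-0.3,0.32],"jaw": 1},{"delta_pos": [0,-0.98,-0.05],"delta_rot": [0.1,-0.3,0.32],"jaw": 1},{"delta_pos": [0,-0.98,-0.05],"delta_rot": [0.1,-0.3,0.32],"jaw": 1},{"delta_pos": [0,-0.98,-0.05],"delta_rot": [0.1,-0.3,0.32],"jaw": 1},{"delta_pos": [0,-0.98,-0.05],"delta_rot": [0.1,-0.3,0.32],"jaw": 1},{"delta_pos": [0,-0.98,-0.05],"delta_rot": [0.1,-0.3,0.32],"jaw": 1},{"delta_pos": [0,-0.98,-0.05],"delta_rot": [0.1,-0.3,0.32],"jaw": 1},{"delta_pos": [0,-0.98,-0.05],"delta_rot": [0.1,-0.3,0.32],"jaw": 1}]}}

```text
clock: 11.98
tcp_pos: [0.5151, 0.0024, 0.1887]
eef_rot: [[-0.954, 0.197, 0.225], [0.181, 0.979, -0.093], [-0.238, -0.048, -0.97]]
force: [-0.2, -0.7, 0.0]
grip_width: 0.009
grasp_force: 58.8
```

```bash
python3 -c "
from h import *
p,R=key(.06);go(p,R)"
```

```text
pos [-0.1559 -1.0316  0.3532] rot [ 0.1433 -0.4539  0.4627]
```

Emit:
{"fn": "apply_moves", "kwargs": {"targets": [{"delta_pos": [-0.15,-0.98,0.25],"delta_rot": [0.14,-0.454,0.463],"jaw": 1},{"delta_pos": [-0.15,-0.98,0.25],"delta_rot": [0.14,-0.454,0.463],"jaw": 1},{"delta_pos": [-0.15,-0.98,0.25],"delta_rot": [0.14,-0.454,0.463],"jaw": 1},{"delta_pos": [-0.15,-0.98,0.25],"delta_rot": [0.14,-0.454,0.463],"jaw": 1},{"delta_pos": [-0.15,-0.98,0.25],"delta_rot": [0.14,-0.454,0.463],"jaw": 1},{"delta_pos": [-0.15,-0.98,0.25],"delta_rot": [0.14,-0.454,0.463],"jaw": 1},{"delta_pos": [-0.15,-0.98,0.25],"delta_rot": [0.14,-0.454,0.463],"jaw": 1},{"delta_pos": [-0.15,-0.98,0.25],"delta_rot": [0.14,-0.454,0.463],"jaw": 1}]}}

```text
clock: 12.65
tcp_pos: [0.5173, -0.1987, 0.1573]
eef_rot: [[-0.688, 0.541, 0.484], [0.445, 0.841, -0.308], [-0.574, 0.003, -0.819]]
force: [0.4, -0.2, 0.2]
grip_width: 0.0088
grasp_force: 58.8
```

```bash
python3 -c "
from h import *
p,R=key(.02);go(p,R)"
```

```text
pos [ 0.0186 -0.0491  0.3081] rot [ 0.0054 -0.      0.0002]
```

Emit:
{"fn": "apply_moves", "kwargs": {"targets": [{"delta_pos": [0.018,-0.049,0.08],"delta_rot": [0.005,0,0],"jaw": 1},{"delta_pos": [0.018,-0.049,0.17],"delta_rot": [0.005,0,0],"jaw": 1},{"delta_pos": [0.018,-0.049,0.25],"delta_rot": [0.005,0,0],"jaw": 1},{"delta_pos": [0.018,-0.049,0.3],"delta_rot": [0.005,0,0],"jaw": 1},{"delta_pos": [0.018,-0.049,0.308],"delta_rot": [0.005,0,0],"jaw": 1},{"delta_pos": [0.018,-0.049,0.308],"delta_rot": [0.005,0,0],"jaw": 1},{"delta_pos": [0.018,-0.049,0.308],"delta_rot": [0.005,0,0],"jaw": 1},{"delta_pos": [0.018,-0.049,0.308],"delta_rot": [0.005,0,0],"jaw": 1}]}}

```text
clock: 13.32
tcp_pos: [0.5397, -0.2246, 0.1061]
eef_rot: [[-0.687, 0.543, 0.483], [0.444, 0.84, -0.312], [-0.575, 0.0, -0.818]]
force: [-0.5, -0.3, -0.2]
grip_width: 0.0089
grasp_force: 58.9
```

Run:
```python
from h import *
import pickle
np.set_printoptions(precision=4,suppress=True)
s=bot.state();p,R=key(.02);go(p,R);print(s['force'])
c=cam('wrist');pickle.dump((c,s),open('w8.pkl','wb'))
print(proj(c,M),proj(c,s['tcp_pos']+s['eef_rot']@[.0004,.001,.026]))
u,v=proj(c,M).astype(int);print(u,v)
cv2.imwrite('pics/w8.png',cv2.resize(c['img'][v-30:v+50,u-40:u+40],(560,560),interpolation=cv2.INTER_CUBIC))
```

```text
pos [0.0061 0.0001 0.0045] rot [0.0007 0.0029 0.0004]
[-0.5021 -0.3031 -0.1644]
[322.8504 223.998 ] [322.8887 239.3318]
322 223
```

View pics/w8.png

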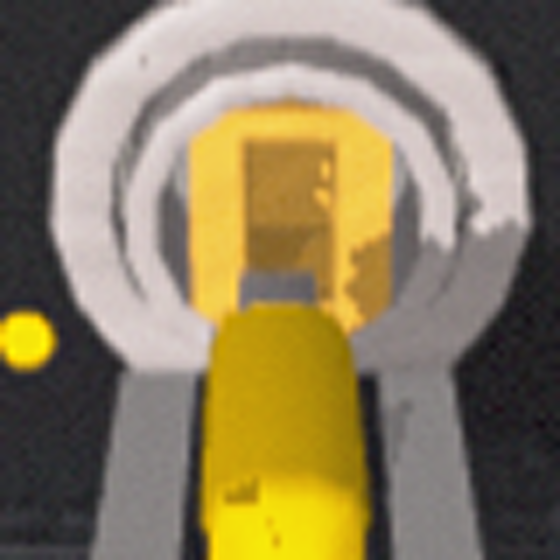

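The crop shows the slot from (244,138) to (337,~300), with the blade tip at 240–320 just before it. It is aligned to within about half a millimetre, so I shift y by 0.4 mm and enter.

```bash
python3 -c "
from h import *
for h in(.02,-.003,-.01,-.018,-.021): go(*key(h,dy=.0004))"
```

```text
pos [0.0067 0.0033 0.0047] rot [ 0.0005  0.0033 -0.    ]
pos [0.007  0.0032 0.1197] rot [ 0.0005  0.0033 -0.    ]
pos [0.0071 0.0032 0.1547] rot [ 0.0005  0.0033 -0.    ]
pos [0.0072 0.0032 0.1947] rot [ 0.0005  0.0033 -0.    ]
pos [0.0072 0.0032 0.2097] rot [ 0.0005  0.0033 -0.    ]
```

Emit:
{"fn": "apply_moves", "kwargs": {"targets": [{"delta_pos": [0.007,0.003,0.01],"delta_rot": [0.0,0.003,0],"jaw": 1},{"delta_pos": [0.007,0.003,0.05],"delta_rot": [0.0,0.003,0],"jaw": 1},{"delta_pos": [0.007,0.003,0.08],"delta_rot": [0.0,0.003,0],"jaw": 1},{"delta_pos": [0.007,0.003,0.1],"delta_rot": [0.0,0.003,0],"jaw": 1},{"delta_pos": [0.007,0.003,0.115],"delta_rot": [0.0,0.003,0],"jaw": 1},{"delta_pos": [0.007,0.003,0.125],"delta_rot": [0.0,0.003,0],"jaw": 1},{"delta_pos": [0.007,0.003,0.135],"delta_rot": [0.0,0.003,0],"jaw": 1},{"delta_pos": [0.007,0.003,0.135],"delta_rot": [0.0,0.003,0],"jaw": 1}]}}

```text
clock: 14.03
tcp_pos: [0.5518, -0.2326, 0.0821]
eef_rot: [[-0.688, 0.544, 0.481], [0.446, 0.839, -0.311], [-0.573, 0.0, -0.82]]
force: [2.2, 1.4, -2.1]
grip_width: 0.0092
grasp_force: 58.5
```

```bash
cat > st.py <<'E'
from h import *
np.set_printoptions(precision=3,suppress=True)
s=bot.state();T=s['eef_rot'];print('tipdepth(rel M)',RI.T@(s['tcp_pos']+T@[.0004,.001,.026]-M),'f tool',T.T@s['force'],'m',T.T@s['moment'],s['grip_width'])
E
python3 st.py; python3 -c "
from h import *
for h in(-.01,-.018,-.021): go(*key(h,dy=.0004))"
```

```text
tipdepth(rel M) [ 0.001 -0.     0.007] f tool [0.293 2.374 2.313] m [-0.504  0.566 -0.052] 0.009229972034524409
pos [-0.0033  0.003   0.0144] rot [-0.0001 -0.0015 -0.0007]
pos [-0.0033  0.003   0.0544] rot [-0.0001 -0.0015 -0.0007]
pos [-0.0033  0.003   0.0694] rot [-0.0001 -0.0015 -0.0007]
```

Emit:
{"fn": "apply_moves", "kwargs": {"targets": [{"delta_pos": [-0.002,0.002,0.01],"delta_rot": [0,0,0],"jaw": 1},{"delta_pos": [-0.002,0.003,0.02],"delta_rot": [0,0,0],"jaw": 1},{"delta_pos": [-0.002,0.003,0.03],"delta_rot": [0,0,0],"jaw": 1},{"delta_pos": [-0.002,0.003,0.04],"delta_rot": [0,0,0],"jaw": 1},{"delta_pos": [-0.002,0.003,0.05],"delta_rot": [0,0,0],"jaw": 1},{"delta_pos": [-0.002,0.003,0.055],"delta_rot": [0,0,0],"jaw": 1},{"delta_pos": [-0.002,0.003,0.06],"delta_rot": [0,0,0],"jaw": 1},{"delta_pos": [-0.002,0.003,0.06],"delta_rot": [0,0,0],"jaw": 1}]}}

```text
clock: 14.7
tcp_pos: [0.5577, -0.236, 0.073]
eef_rot: [[-0.688, 0.544, 0.481], [0.446, 0.839, -0.312], [-0.573, -0.0, -0.82]]
force: [-4.7, 3.2, 5.7]
grip_width: 0.0091
grasp_force: 60.2
```

```bash
python3 st.py
```

```text
tipdepth(rel M) [0.    0.    0.019] f tool [ 1.418  0.151 -7.935] m [0.11  0.793 0.021] 0.009114812360813499
```

Emit:
{"fn": "apply_moves", "kwargs": {"targets": [{"delta_pos": [0,0,0.005],"delta_rot": [0,0,0],"jaw": 1},{"delta_pos": [0,0,0.01],"delta_rot": [0,0,0],"jaw": 1},{"delta_pos": [0,0,0.01],"delta_rot": [0,0,0],"jaw": 1},{"delta_pos": [0,0,0.01],"delta_rot": [0,0,0],"jaw": 1},{"delta_pos": [0,0,0.01],"delta_rot": [0,0,0],"jaw": 1},{"delta_pos": [0,0,0.01],"delta_rot": [0,0,0],"jaw": 1},{"delta_pos": [0,0,0.01],"delta_rot": [0,0,0],"jaw": 1},{"delta_pos": [0,0,0.01],"delta_rot": [0,0,0],"jaw": 1}]}}

```text
clock: 15.37
tcp_pos: [0.558, -0.2363, 0.0724]
eef_rot: [[-0.687, 0.544, 0.481], [0.445, 0.839, -0.312], [-0.574, -0.0, -0.819]]
force: [-20.6, 11.4, 27.4]
grip_width: 0.009
grasp_force: 64.4
```

```bash
python3 st.py;python3 -c "
from h import *
print(bot.state()['joint_positions'])"
```

```text
tipdepth(rel M) [0.    0.    0.019] f tool [  3.518  -1.615 -35.909] m [0.52  1.406 0.003] 0.009023484288547354
[-18.91364138  11.7570665  -44.83890343  -0.79308746  -8.00065416
  11.55879363]
```

Emit:
{"fn": "apply_moves", "kwargs": {"targets": [{"delta_pos": [0,0,-0.006],"delta_rot": [0,0,0.05],"jaw": 1},{"delta_pos": [0,0,-0.006],"delta_rot": [0,0,0.15],"jaw": 1},{"delta_pos": [0,0,-0.006],"delta_rot": [0,0,0.25],"jaw": 1},{"delta_pos": [0,0,-0.006],"delta_rot": [0,0,0.35],"jaw": 1},{"delta_pos": [0,0,-0.006],"delta_rot": [0,0,0.45],"jaw": 1},{"delta_pos": [0,0,-0.006],"delta_rot": [0,0,0.55],"jaw": 1},{"delta_pos": [0,0,-0.006],"delta_rot": [0,0,0.65],"jaw": 1},{"delta_pos": [0,0,-0.006],"delta_rot": [0,0,0.65],"jaw": 1}]}}

```text
clock: 16.03
tcp_pos: [0.5578, -0.2361, 0.0728]
eef_rot: [[-0.33, 0.812, 0.481], [0.801, 0.511, -0.312], [-0.499, 0.282, -0.819]]
force: [-10.9, 5.9, 14.0]
grip_width: 0.0091
grasp_force: 61.6
```

```bash
cat >> st.py <<'E'
print('turn',np.degrees(cv2.Rodrigues(RI.T@T)[0].ravel()))
E
python3 st.py
```

```text
tipdepth(rel M) [-0.     0.     0.019] f tool [  1.327  -1.873 -18.55 ] m [ 0.658  0.825 -0.015] 0.009140320087795648
turn [ 0.031  0.016 29.555]
```

Emit:
{"fn": "apply_moves", "kwargs": {"targets": [{"delta_pos": [0,0,0],"delta_rot": [0,0,0.12],"jaw": 1},{"delta_pos": [0,0,0],"delta_rot": [0,0,0.24],"jaw": 1},{"delta_pos": [0,0,0],"delta_rot": [0,0,0.36],"jaw": 1},{"delta_pos": [0,0,0],"delta_rot": [0,0,0.48],"jaw": 1},{"delta_pos": [0,0,0],"delta_rot": [0,0,0.6],"jaw": 1},{"delta_pos": [0,0,0],"delta_rot": [0,0,0.7],"jaw": 1},{"delta_pos": [0,0,0],"delta_rot": [0,0,0.76],"jaw": 1},{"delta_pos": [0,0,0],"delta_rot": [0,0,0.76],"jaw": 1}]}}

```text
clock: 16.7
tcp_pos: [0.5579, -0.236, 0.0728]
eef_rot: [[0.182, 0.858, 0.481], [0.95, -0.026, -0.312], [-0.255, 0.514, -0.819]]
force: [-10.7, 6.7, 14.5]
grip_width: 0.009
grasp_force: 61.6
```

```bash
python3 st.py
```

```text
tipdepth(rel M) [-0.001  0.     0.019] f tool [  0.738  -1.906 -19.175] m [ 0.995  0.476 -0.075] 0.008959236396556622
turn [ 0.026  0.016 63.653]
```

Turned 63.7° with little stop torque yet; go on in small steps.

Emit:
{"fn": "apply_moves", "kwargs": {"targets": [{"delta_pos": [0,0,0],"delta_rot": [0,0,0.04],"jaw": 1},{"delta_pos": [0,0,0],"delta_rot": [0,0,0.08],"jaw": 1},{"delta_pos": [0,0,0],"delta_rot": [0,0,0.12],"jaw": 1},{"delta_pos": [0,0,0],"delta_rot": [0,0,0.16],"jaw": 1},{"delta_pos": [0,0,0],"delta_rot": [0,0,0.16],"jaw": 1},{"delta_pos": [0,0,0],"delta_rot": [0,0,0.16],"jaw": 1},{"delta_pos": [0,0,0],"delta_rot": [0,0,0.16],"jaw": 1},{"delta_pos": [0,0,0],"delta_rot": [0,0,0.16],"jaw": 1}]}}

```text
clock: 17.37
tcp_pos: [0.5583, -0.2362, 0.0731]
eef_rot: [[0.285, 0.829, 0.482], [0.939, -0.142, -0.312], [-0.19, 0.542, -0.819]]
force: [-9.5, 5.3, 14.8]
grip_width: 0.0091
grasp_force: 61.5
```

```bash
python3 st.py
```

```text
tipdepth(rel M) [-0.001  0.     0.019] f tool [ -0.513  -0.662 -18.334] m [ 0.745  0.193 -0.033] 0.009073382420078883
turn [-0.006 -0.026 70.677]
```

Emit:
{"fn": "apply_moves", "kwargs": {"targets": [{"delta_pos": [0,0,0],"delta_rot": [0,0,0.04],"jaw": 1},{"delta_pos": [0,0,0],"delta_rot": [0,0,0.08],"jaw": 1},{"delta_pos": [0,0,0],"delta_rot": [0,0,0.12],"jaw": 1},{"delta_pos": [0,0,0],"delta_rot": [0,0,0.12],"jaw": 1},{"delta_pos": [0,0,0],"delta_rot": [0,0,0.12],"jaw": 1},{"delta_pos": [0,0,0],"delta_rot": [0,0,0.12],"jaw": 1},{"delta_pos": [0,0,0],"delta_rot": [0,0,0.12],"jaw": 1},{"delta_pos": [0,0,0],"delta_rot": [0,0,0.12],"jaw": 1}]}}

```text
clock: 18.03
tcp_pos: [0.5582, -0.2361, 0.0731]
eef_rot: [[0.361, 0.798, 0.482], [0.922, -0.229, -0.312], [-0.138, 0.557, -0.819]]
force: [-9.5, 6.6, 14.0]
grip_width: 0.0094
grasp_force: 61.7
```

```bash
python3 st.py; python3 -c "
from h import *
c=cam('wrist');print(proj(c,M));m=hsvmask(c,(0,150,120),(8,255,255))|hsvmask(c,(172,150,120),(180,255,255));print(blobs(m,3))"
```

```text
tipdepth(rel M) [-0.001 -0.     0.019] f tool [  0.741  -1.319 -18.075] m [ 0.796  0.157 -0.423] 0.009409412462998834
turn [-0.004 -0.019 76.048]
[321.30265456 255.00539655]
[([627.5, 31.2], [613, 13, 27, 35, 767]), ([636.8, 277.2], [633, 268, 7, 17, 76])]
```

The moment is now 0.42 N m against the stop. Ease off and release.

Emit:
{"fn": "apply_moves", "kwargs": {"targets": [{"delta_pos": [0,0,-0.004],"delta_rot": [0,0,-0.05],"jaw": 1},{"delta_pos": [0,0,-0.006],"delta_rot": [0,0,-0.08],"jaw": 1},{"delta_pos": [0,0,-0.006],"delta_rot": [0,0,-0.08],"jaw": 1},{"delta_pos": [0,0,-0.006],"delta_rot": [0,0,-0.08],"jaw": 0.6},{"delta_pos": [0,0,-0.006],"delta_rot": [0,0,-0.08],"jaw": 0.4},{"delta_pos": [0,0,-0.006],"delta_rot": [0,0,-0.08],"jaw": 0.3},{"delta_pos": [0,0,-0.006],"delta_rot": [0,0,-0.08],"jaw": 0.3},{"delta_pos": [0,0,-0.006],"delta_rot": [0,0,-0.08],"jaw": 0.3}]}}

```text
clock: 18.75
tcp_pos: [0.5577, -0.236, 0.0732]
eef_rot: [[0.311, 0.82, 0.481], [0.934, -0.172, -0.312], [-0.173, 0.546, -0.82]]
force: [-0.0, 0.0, -0.2]
grip_width: 0.03
grasp_force: 0.0
```

```bash
python3 st.py
```

```text
tipdepth(rel M) [-0.001 -0.     0.018] f tool [ 0.026 -0.139  0.13 ] m [0.518 0.192 0.021] 0.029993642532736675
turn [ 0.056  0.023 72.5  ]
```

Emit:
{"fn": "apply_moves", "kwargs": {"targets": [{"delta_pos": [0,0,-0.06],"delta_rot": [0,0,0],"jaw": 0.3},{"delta_pos": [0,0,-0.15],"delta_rot": [0,0,0],"jaw": 0.3},{"delta_pos": [0,0,-0.3],"delta_rot": [0,0,0],"jaw": 0.3},{"delta_pos": [0,0,-0.45],"delta_rot": [0,0,0],"jaw": 0.3},{"delta_pos": [0,0,-0.5],"delta_rot": [0,0,-0.15],"jaw": 0.3},{"delta_pos": [0,0,-0.5],"delta_rot": [0,0,-0.3],"jaw": 0.3},{"delta_pos": [0,0,-0.5],"delta_rot": [0,0,-0.45],"jaw": 0.3},{"delta_pos": [0,0,-0.5],"delta_rot": [0,0,-0.6],"jaw": 0.3}]}}

```text
clock: 19.42
tcp_pos: [0.5097, -0.2048, 0.1559]
eef_rot: [[-0.1, 0.871, 0.482], [0.909, 0.276, -0.312], [-0.405, 0.407, -0.819]]
force: [0.4, -0.3, -0.4]
grip_width: 0.0301
grasp_force: 0.0
```

Emit:
{"fn": "apply_moves", "kwargs": {"targets": [{"delta_pos": [0,0,0],"delta_rot": [0,0,-0.15],"jaw": 0.3},{"delta_pos": [0,0,0],"delta_rot": [0,0,-0.3],"jaw": 0.3},{"delta_pos": [0,0,0],"delta_rot": [0,0,-0.45],"jaw": 0.3},{"delta_pos": [0,0,0],"delta_rot": [0,0,-0.6],"jaw": 0.3},{"delta_pos": [0,0,0],"delta_rot": [0,0,-0.75],"jaw": 0.3},{"delta_pos": [0,0,0],"delta_rot": [0,0,-0.9],"jaw": 0.3},{"delta_pos": [0,0,0],"delta_rot": [0,0,-1.0],"jaw": 0.3},{"delta_pos": [0,0,0],"delta_rot": [0,0,-1.0],"jaw": 0.3}]}}

```text
clock: 20.08
tcp_pos: [0.5096, -0.2048, 0.1552]
eef_rot: [[-0.685, 0.547, 0.481], [0.449, 0.837, -0.312], [-0.573, 0.003, -0.82]]
force: [0.3, -0.1, 0.1]
grip_width: 0.0302
grasp_force: 0.0
```

Run:
```python
from h import *
import pickle
np.set_printoptions(precision=4,suppress=True)
w3=pickle.load(open('w3.pkl','rb'))
c=cam('wrist');pickle.dump(c,open('w9.pkl','wb'));n=-RI[:,2]
u,v=proj(c,M);print('mouth px',u,v)
def pl(k,px,h):
    C,d=ray(k,px);P=C+d*((M+n*h-C)@n)/(d@n);return RI.T@(P-M)*1000
for k,nm in((w3,'before'),(c,'after')):
    m=hsvmask(k,(0,140,100),(8,255,255))|hsvmask(k,(172,140,100),(180,255,255))
    print(nm,[(b[1][4],pl(k,b[0],0)) for b in blobs(m,3) if np.linalg.norm(pl(k,b[0],0))<30])
m=hsvmask(c,(22,150,60),(36,255,255))
for b in blobs(m,100): 
    print('Y',b,'at head top',pl(c,b[0],.036))
    x,y,w,h=b[1][:4];p=cv2.findNonZero(m[y:y+h,x:x+w]);print(cv2.minAreaRect(p))
t=cam('scene');t0=pickle.load(open('scene0.pkl','rb'))
for k in(t0,t): print('blue',[b for b in blobs(hsvmask(k,(100,130,60),(125,255,255)),20) if 200<b[0][0]<240 and b[0][1]<190])
```

```text
mouth px 322.6123345064629 198.86863934868308
before [(9, array([-14.0559,  -0.1041,  -0.    ]))]
after []
Y ([171.4, 181.9], [131, 160, 64, 56, 1522]) at head top [  23.5928 -103.9603  -36.    ]
((31.539104461669922, 27.985809326171875), (55.61231994628906, 61.899620056152344), 88.49256896972656)
Y ([323.2, 207.2], [305, 192, 38, 31, 733]) at head top [  4.6199   0.4679 -36.    ]
((16.598365783691406, 12.918031692504883), (25.548442840576172, 40.04343795776367), 68.62937927246094)
Y ([304.1, 317.5], [285, 307, 37, 21, 704]) at head top [-86.854  -15.1398 -36.    ]
((18.0, 10.0), (20.0, 36.0), 90.0)
blue [([222.0, 173.3], [220, 168, 7, 12, 30])]
blue [([223.1, 173.9], [220, 168, 8, 12, 52])]
```

Run:
```python
from h import *
import pickle
s=cam('scene');s0=pickle.load(open('scene0.pkl','rb'));w3=pickle.load(open('w3.pkl','rb'));c=pickle.load(open('w9.pkl','rb'))
def red(k,P):
    u,v=proj(k,P);i=cv2.getRectSubPix(k['img'],(1,1),(float(u),float(v)))[0,0].astype(int);return int(i[2]-(i[0]+i[1])//2)
for a in range(-10,100,5):
    t=np.radians(a);r=[max(red(k,M+RI@np.array([-q*np.cos(t),-q*np.sin(t),0])) for q in(.0125,.014)) for k in(w3,c,s0,s)]
    print(a,r)
```

```text
-10 [17, 131, 66, 7]
-5 [79, 132, 77, 7]
0 [185, 129, 79, 7]
5 [47, 130, 63, 9]
10 [18, 130, 46, 12]
15 [30, 128, 34, 13]
20 [47, 128, 32, 14]
25 [60, 127, 32, 15]
30 [46, 127, 32, 17]
35 [40, 129, 35, 19]
40 [43, 129, 39, 21]
45 [42, 130, 38, 34]
50 [21, 119, 38, 52]
55 [15, 106, 39, 69]
60 [13, 106, 37, 67]
65 [14, 105, 33, 62]
70 [14, 102, 32, 49]
75 [14, 93, 32, 38]
80 [13, 52, 26, 32]
85 [13, 37, 22, 33]
90 [15, 32, 23, 36]
95 [13, 26, 25, 37]
```

The scene camera shows the cylinder's red mark moved from 0° to about 60°, and the blue key is unmoved. Hand in.

```bash
python3 -c "
from plant import bot
print(bot.sign_off())"
```

```text
the job is handed in; nothing more can be done
None
```

The job is handed in, with no verdict shown: the lid is shut, the yellow key was pushed home, turned to about 60° against its stop and left in the switch, and the blue key still stands in the dock; I did not re-check the sherd and the things lying around at the end.

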